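Load and start the lid dryer

ROBOT

A 6-joint arm with a two-finger parallel gripper is mounted at the origin on a cart in front of the work surface, level with it; the furniture and walls round the work are solid. World frame = base frame: x ahead of the robot, y to its left, z up, the work surface at z = 0. Lengths are in m, angles in rad, forces in N, time in s.
With the tool pointing down it reaches from about 0.375 to 0.825 m from the base axis. Payload 5.5 kg.
Tool frame: the origin (TCP) lies on the centre line of the jaws, within the pads' length; the fingertips stand bot.tip_extent ahead of it and the grasp point (between the pads) lies 11 mm behind it (bot.tip_extent is the distance from the TCP to the fingertips, in m); z points along the fingers, y is the line along which they close (so a half turn about z gives the same grasp; the last joint's range is limited). The gripper opens to 85 mm and grips with 20 to 120 N. Pads are 22 mm wide; open, the fingers measure 114 mm over their backs; the gripper's body (76 mm by 85 mm) begins 54 mm behind the grasp point. The pads swing forward as they close: fully open they stand 13 mm farther back than shut.
Start: joints at [-1.278, 0.314, -0.047, 1.21, 0, 1.571], TCP at [0.173, -0.574, 0.205] pointing down, gripper open.
Joint ranges: [-2.67, 2.67], [-0.69, 1.73], [-1.03, 1.25], [-2.08, 2.16], [-1.42, 1.45], [-3.14, 3.14]. Speed limits (rad/s): [2.39, 2.39, 3.01, 3.14, 3.14, 3.14].

INTERFACE

Orientations are given as a rotation vector (axis times angle).
In Python, from plant import get_state, cams, order, bot gives the robot as it stands.
- The arm moves only by the shell command python3 -m pendant 'ROWS' [OPENING] [FORCE]. ROWS is text: rows parted by semicolons, each of 6 numbers parted by spaces: the shift along the tool's x, y, z in mm, then the turn, a rotation vector about the tool's x, y, z in rad. A call has 1 to 20 rows; each row is the pose to reach, as a shift and turn from the pose commanded when the call began, along the tool's axes at that moment; what a row does not reach only later rows make up. A row lasts 1/12 s, in which the tool goes at most 41.7 mm and 7.16 degrees, less where a joint would pass 70% of its speed; a pose out of reach is approached as far as the arm can. A call with a gripper value outside its range is refused whole. OPENING is the opening, from -1 (shut) to 1 (fully open), set as the call begins (- or left out, the last holds). The fingers move at their own pace and stop on an object; FORCE is the grip in N (left out, the last holds). Time passes only in rows, so rows that repeat a pose let the fingers close. It gives the time, the measured TCP pose, the force, the opening and the grip force at its end, in the units of the state.
- get_state(): the state, without advancing time (a new reading comes with each control period).
- cams.read_camera(name): name is "side" or "top" or "wrist"; returns a dict with "img" (420x560x3 uint8, red, green, blue), "depth" (420x560 float32, m along the optical axis (not along the pixel's ray), 0 where there is no reading), "camera_matrix" (3x3 intrinsics, pixels), "T" (4x4, takes a point from camera to world coordinates). Camera axes: x right, y up, looking along -z (the intrinsics and any distortion apply to the point x, -y, -z); pixel columns grow to the right and rows downward; lengths in m; the calibration is good to about 2 mm. A picture is of the moment at which its call begins.
- order.close_job(): hands the job in; it is judged then, once.
The state is a dict: "t": time; "joint_pos": joint angles; "qvel": joint speeds; "tau": joint torques, N m; "tcp_pos": TCP position; "tcp_rot": TCP orientation; "ft_force": force on the tool from outside, world axes, zero at the start; "torque": the same for the moment, N m; "finger_gap": finger opening in m; "gripper_force": force on a finger pad.
Only numpy, scipy, OpenCV 4.12 (cv2) and the standard library are available. Lean on these libraries where they do the work, as an engineer would, in place of code of your own. Each camera call takes 0.05 s, during which the arm holds its last target. There are 200 camera calls.

TASK

Get the lid dryer ready: push its grey drip tray fully home and then turn the red latch counter-clockwise as far as it goes to lock it. Then balance each washed jar lid that lies on the worktop, knob up, nearly level and well centred, on a steel dome of its own, and last turn the black dial clockwise until its white pointer is on the orange mark. Let go of everything, and leave the other things on the worktop where they are.

Things in the scene. Friction and masses are not known exactly. Their poses are not given: they have to be found in the camera images.
- dryer: low white lid dryer, fixed, 210 (x) x 280 (y) x 50 mm high; origin under its centre on the worktop. Steel wire gallery round the metal deck (x = -102 and 102, y = -64 and 137 mm; top 80 mm above the worktop) keeps slipped lids in. Inside it four domes at x = -50 and 50, y = -15 and 85 mm; outside, at the -y end, red latch (x -48, y -108) and black dial (x 45, y -104); the drip tray slides in the -y face
- dome_1 (a point): top point of a fixed steel dome (air post) on the dryer: a spherical cap of radius 45 mm that stands 22 mm out of the deck, so its top is 72 mm above the worktop and 77 mm across at the deck. Neighbouring domes are 100 mm apart. A flat lid set centrally on it balances and rocks itself still; set e mm off centre it settles at a tilt of about e/36 rad; far off it slides down. Axes as dryer
- dome_2 (a point): top point of a fixed steel dome (air post) on the dryer: a spherical cap of radius 45 mm that stands 22 mm out of the deck, so its top is 72 mm above the worktop and 77 mm across at the deck. Neighbouring domes are 100 mm apart. A flat lid set centrally on it balances and rocks itself still; set e mm off centre it settles at a tilt of about e/36 rad; far off it slides down. Axes as dryer
- dome_3 (a point): top point of a fixed steel dome (air post) on the dryer: a spherical cap of radius 45 mm that stands 22 mm out of the deck, so its top is 72 mm above the worktop and 77 mm across at the deck. Neighbouring domes are 100 mm apart. A flat lid set centrally on it balances and rocks itself still; set e mm off centre it settles at a tilt of about e/36 rad; far off it slides down. Axes as dryer
- dome_4 (a point): top point of a fixed steel dome (air post) on the dryer: a spherical cap of radius 45 mm that stands 22 mm out of the deck, so its top is 72 mm above the worktop and 77 mm across at the deck. Neighbouring domes are 100 mm apart. A flat lid set centrally on it balances and rocks itself still; set e mm off centre it settles at a tilt of about e/36 rad; far off it slides down. Axes as dryer
- lid_1: round jar lid, light wood with a dark knob: flat disc 68 mm across and 10 mm thick; on its centre a neck, then a cylindrical grip knob 24 mm across whose sides run from 14 to 32 mm above the underside (top of the lid). About 60 g. Origin at the centre of the flat underside, z up through the knob. May be absent from a start; at first lies flat on the worktop, knob up
- lid_2: round jar lid, mid-brown wood with a light knob: flat disc 68 mm across and 10 mm thick; on its centre a neck, then a cylindrical grip knob 24 mm across whose sides run from 14 to 32 mm above the underside (top of the lid). About 60 g. Origin at the centre of the flat underside, z up through the knob. May be absent from a start; at first lies flat on the worktop, knob up
- lid_3: round jar lid, dark wood with a light knob: flat disc 68 mm across and 10 mm thick; on its centre a neck, then a cylindrical grip knob 24 mm across whose sides run from 14 to 32 mm above the underside (top of the lid). About 60 g. Origin at the centre of the flat underside, z up through the knob. May be absent from a start; at first lies flat on the worktop, knob up
- lid_4: round jar lid, cork with a dark knob: flat disc 68 mm across and 10 mm thick; on its centre a neck, then a cylindrical grip knob 24 mm across whose sides run from 14 to 32 mm above the underside (top of the lid). About 60 g. Origin at the centre of the flat underside, z up through the knob. May be absent from a start; at first lies flat on the worktop, knob up
- tray (a joint): opening of the grey drip tray in m: 0 fully home, grows as it comes out towards the dryer's -y, up to 0.08. Slides with about 2 N of friction and some damping, no spring; pushed by its front
- tray_front (a point): centre of the outer face of the tray's upright front panel (156 mm wide, 30 mm high, from 8 to 38 mm above the worktop); moves with the tray; axes as dryer, outward is -y
- latch (a joint): angle of the red tray latch in rad: 0 unlocked, its tongue lying along the dryer's -x; turns counter-clockwise seen from above to 1.4 (stop, locked), its tongue then reaching over the tray front. Stays where it is left (light friction)
- latch_grip (a point): on the latch's vertical axis, at 67 mm above the worktop, in the middle of its red grip bar, 52 mm long, 12 mm wide, from 55 to 77 mm above the worktop. Turns with the latch; x along the bar, the tongue at its -x end
- dial (a joint): angle of the black dial in rad, grows clockwise seen from above, 0 to 4.0; 0 when the white pointer line points along the dryer's -x. White ticks every 0.5 rad from 0 to 3.5; the one broad orange mark is at 2.0 rad. Stays where it is left (light friction)
- dial_grip (a point): on the dial's vertical axis, 68 mm above the worktop, in the middle of its grip bar, 44 mm long, 12 mm wide, from 56 to 78 mm above the worktop. Turns with the dial; x along the bar, the white pointer at its -x end
- mug: bystander, not to be disturbed: grey stoneware mug, 92 mm high; origin at the middle of its underside
- jar: bystander, not to be disturbed: white stoneware jar with wooden lid, 98 mm across, 96 mm high; origin at the middle of its underside
- brush: bystander, not to be disturbed: wooden dish brush, 214 mm long; origin at the middle of its underside
- lemon: bystander, not to be disturbed: lemon, 84 mm long; origin at the middle of its underside
- wood_spoon: bystander, not to be disturbed: wooden spoon, 284 mm long; origin at the middle of its underside
- tumbler: bystander, not to be disturbed: glass tumbler, 80 mm across, 91 mm high; origin at the middle of its underside
There are look-alikes about, which are no part of the job. What is shaped like the lid_4 but green is not meant.

How it is judged:
By the outcome, as a careful person would: the job done as asked, in the order asked, and still so for the second after the job is handed in, with the robot touching nothing.
Of lid_1, lid_2, lid_3, lid_4 only 2 to 4 are there at a start; the rules pass over those that are not, and their reading is None.
At some moment in a run one of lid_1, lid_2, lid_3, lid_4 may be knocked a few centimetres aside while the robot is not near it.
Once in a run the grip may slacken for a moment while it holds something.
It also fails if it takes over 210 s, if anything falls off the work surface, if the arm or the gripper's body presses on something with over 40 N, if the wrist force passes 120 N, or if a joint passes its speed limit or range.

## Working session

There is one attempt and no reset: what is moved stays moved. The work goes in short steps, Python scripts to look and compute and a shell command to move; the robot and the scene stay as the last step left them, time stands still between calls to the robot, and variables do not carry over. Pictures are saved under pics/ and viewed, at most 21 in all, crops included, and the job is handed in when it is done.

```bash
ls; mkdir -p pics; cat > h.py <<'E'
import numpy as np, cv2
from plant import get_state, cams, order, bot
from scipy.spatial.transform import Rotation as R
def shot(name,save=None):
    c=cams.read_camera(name)
    np.savez('last_%s.npz'%name,**c)
    if save: cv2.imwrite('pics/'+save,c['img'][:,:,::-1])
    return c
def load(name): return dict(np.load('last_%s.npz'%name))
def ray(c,u,v):
    K=c['camera_matrix'];d=np.array([(u-K[0,2])/K[0,0],-(v-K[1,2])/K[1,1],-1.])
    return c['T'][:3,3],c['T'][:3,:3]@d
def atz(c,u,v,z):
    o,d=ray(c,u,v);return o+d*(z-o[2])/d[2]
def dep(c,u,v):
    o,d=ray(c,u,v);return o+d*c['depth'][int(round(v)),int(round(u))]
def proj(c,p):
    q=c['T'][:3,:3].T@(np.array(p)-c['T'][:3,3]);K=c['camera_matrix']
    return K[0,2]+K[0,0]*q[0]/-q[2],K[1,2]-K[1,1]*q[1]/-q[2]
def totool(p):
    s=get_state();return R.from_rotvec(s['tcp_rot']).inv().apply(np.array(p)-s['tcp_pos'])*1000
E
python3 - <<'E'
from h import *
s=get_state()
for k,v in s.items(): print(k,np.round(v,4))
print(bot.tip_extent, [a for a in dir(bot) if a[0]!='_'])
print(np.round(R.from_rotvec(s['tcp_rot']).as_matrix(),3))
for n in ('top','side'):
    c=shot(n,n+'0.png');print(n,c['camera_matrix'],np.round(c['T'],3),[k for k in c])
E
```

```text
pics
t 0.0
joint_pos [-1.278   0.3142 -0.0481  1.2102 -0.      1.5708]
qvel [ 0.0006  0.0009  0.0004  0.0003 -0.0001 -0.0004]
tau [-1.00000e-04 -5.39586e+01  3.39751e+01  1.93000e-02 -3.00000e-04
  0.00000e+00]
tcp_pos [ 0.173  -0.5739  0.2039]
tcp_rot [-3.1063e+00 -4.5810e-01  4.0000e-04]
ft_force [-0.9029 -0.6332 -0.3746]
torque [ 0.0021 -0.0113 -0.0222]
gripper_force 0.0
finger_gap 0.0855
0.008 ['IKError', 'tip_extent']
[[ 0.957  0.289 -0.001]
 [ 0.289 -0.957  0.002]
 [-0.    -0.002 -1.   ]]
top [[405.00315792   0.         282.88890791]
 [  0.         405.00315792 206.9746631 ]
 [  0.           0.           1.        ]] [[ 0.017  0.997 -0.069  0.539]
 [-1.     0.017 -0.005 -0.049]
 [-0.004  0.07   0.998  1.265]
 [ 0.     0.     0.     1.   ]] ['img', 'depth', 'camera_matrix', 'T']
side [[515.12088993   0.         284.57436251]
 [  0.         515.12088993 207.18616933]
 [  0.           0.           1.        ]] [[-0.709  0.357 -0.608 -0.431]
 [-0.705 -0.367  0.607  0.971]
 [-0.007  0.859  0.512  0.975]
 [ 0.     0.     0.     1.   ]] ['img', 'depth', 'camera_matrix', 'T']
```

View pics/top0.png

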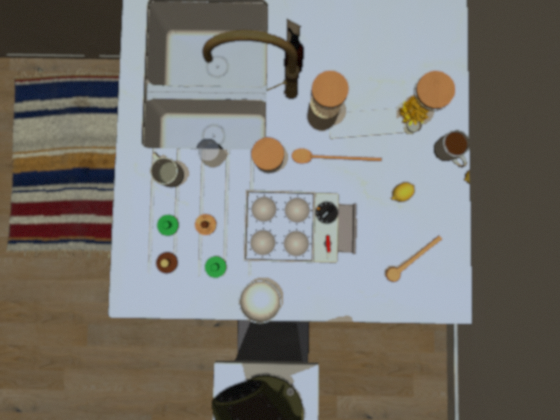

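View pics/side0.png

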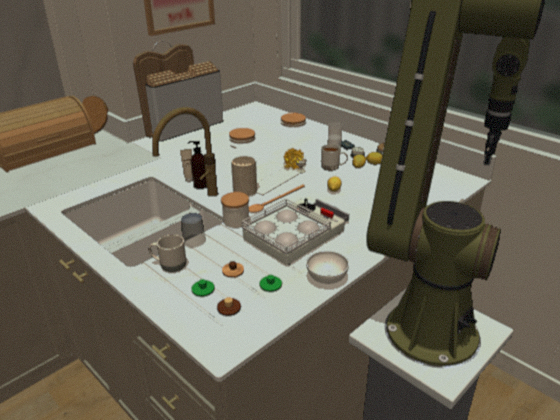

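The top view shows the dryer at about (292,226), with its -y end to the right and the tray out at (347,228). There are two brown lids, at (206,224) and (167,262). The two green look-alikes are at (168,225) and (215,266). I'll enlarge the dryer and lids.

```bash
python3 - <<'E'
from h import *
c=load('top');im=c['img'][:,:,::-1]
cv2.imwrite('pics/crop1.png',cv2.resize(im[180:285,150:362],None,fx=3.75,fy=3.75,interpolation=cv2.INTER_CUBIC))
p0=[dep(c,u,v) for u,v in((206,224),(167,262),(230,235),(263,209),(297,209),(262,243),(295,243),(320,235),(327,212),(328,243))]
for p in p0: print(np.round(p,4))
E
```

```text
[0.5689 0.1897 0.0378]
[0.4522 0.3052 0.0331]
[0.5368 0.1206 0.004 ]
[0.6148 0.0157 0.0782]
[ 0.6168 -0.0843  0.0734]
[0.5151 0.017  0.0707]
[ 0.5169 -0.0798  0.0775]
[ 0.5415 -0.1551  0.0485]
[ 0.6093 -0.1727  0.0745]
[ 0.5185 -0.1762  0.0776]
```

View pics/crop1.png

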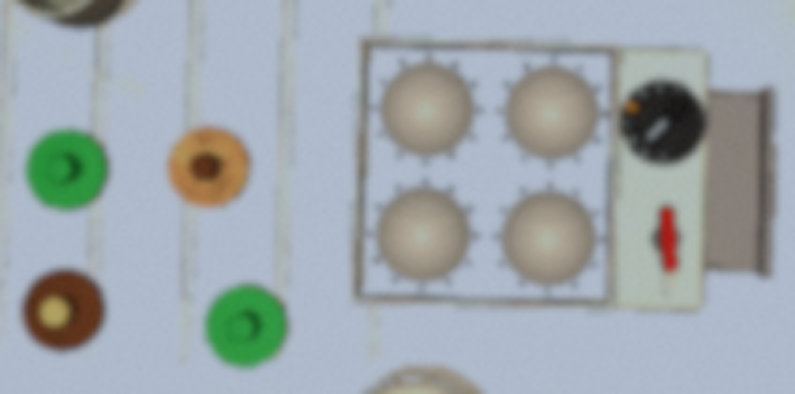

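The crop shows the cork/light lid with its dark knob at (208,167), and the dark lid with a light knob at (63,310). The dial pointer is at roughly 0.65 rad, the orange mark at (631,106), and the latch is unlocked. Next I fit the dryer pose.

```bash
python3 - <<'E'
from h import *
c=load('top')
f=lambda u,v:(u/3.75+150-.37,v/3.75+180-.37)
P=[((428,109),(50,85),55),((551,112),(50,-15),55),((423,236),(-50,85),55),((548,238),(-50,-15),55),((661,121),(45,-104),65),((668,240),(-48,-108),77)]
W=np.array([atz(c,*f(*a),z/1000)[:2] for a,b,z in P]);L=np.array([b for a,b,z in P])/1000
A=W-W.mean(0);B=L-L.mean(0)
th=np.arctan2((B[:,0]*A[:,1]-B[:,1]*A[:,0]).sum(),(A*B).sum())
Rm=np.array([[np.cos(th),-np.sin(th)],[np.sin(th),np.cos(th)]]);t=W.mean(0)-Rm@L.mean(0)
print('dryer',t,th);print(np.round((W-(L@Rm.T+t))*1000,1))
for n,q,z in(('tray top',(765,180),.038),('trayL',(765,90),.038),('trayR',(763,272),.038),('cork rim',(208,167),.01),('cork knob',(206,166),.032),('dark rim',(63,310),.01),('dark knob',(54,312),.032)): print(n,np.round(atz(c,*f(*q),z),4))
for n,q in(('pushpoint',(-5,-225)),('latch',(-48,-108)),('dial',(45,-104))): print(n,np.round(Rm@(np.array(q)/1000)+t,4))
E
```

```text
dryer [ 0.5660563 -0.0681792] -0.008412385748486965
[[ 0.4 -1.7]
 [ 0.5 -0. ]
 [-0.7 -0.7]
 [ 0.3  0.1]
 [-0.   2.1]
 [-0.5  0.2]]
tray top [ 0.5655 -0.2575  0.038 ]
trayL [ 0.6383 -0.2571  0.038 ]
trayR [ 0.4916 -0.2562  0.038 ]
cork rim [0.569  0.1979 0.01  ]
cork knob [0.5693 0.1953 0.032 ]
dark rim [0.4496 0.3136 0.01  ]
dark knob [0.4495 0.3144 0.032 ]
pushpoint [ 0.5592 -0.2931]
latch [ 0.5171 -0.1758]
dial [ 0.6102 -0.1726]
```

```bash
python3 -m pendant '450 -135 0 0 0 0.301;450 -135 0 0 0 0.301;450 -135 0 0 0 0.301;450 -135 0 0 0 0.301;450 -135 0 0 0 0.301;450 -135 0 0 0 0.301;450 -135 0 0 0 0.301;450 -135 0 0 0 0.301;450 -135 0 0 0 0.301;450 -135 0 0 0 0.301;450 -135 0 0 0 0.301;450 -135 0 0 0 0.301;450 -135 0 0 0 0.301;450 -135 0 0 0 0.301;450 -135 0 0 0 0.301' -1 40; python3 -c "
from h import *
s=get_state();print(s['joint_pos'],np.round(R.from_rotvec(s['tcp_rot']).as_matrix(),3))
print(totool([.565,-.305,.03]))
c=shot('wrist','w1.png');print(np.round(c['T'],3))"
```

```text
t: 1.35
tcp_pos: [0.5641, -0.3157, 0.2044]
tcp_rot: [-3.142, 0.014, 0.002]
ft_force: [0.6, -0.2, 0.4]
finger_gap: -0.0002
gripper_force: 0.0
[-5.09972259e-01  4.04058400e-01  8.01023733e-02  1.24803601e+00
 -6.22323715e-04  2.64030920e+00] [[ 1.    -0.009 -0.001]
 [-0.009 -1.     0.   ]
 [-0.001 -0.    -1.   ]]
[  1.08914908 -10.74476762 174.36802784]
[[-0.009  0.952  0.307  0.643]
 [-1.    -0.009 -0.002 -0.317]
 [ 0.    -0.307  0.952  0.373]
 [ 0.     0.     0.     1.   ]]
```

```bash
python3 -m pendant '0 0 40 0 0 0;0 0 80 0 0 0;0 0 120 0 0 0;0 0 150 0 0 0;0 0 174 0 0 0;0 0 174 0 0 0;0 -15 174 0 0 0;0 -30 174 0 0 0;0 -40 174 0 0 0;0 -50 174 0 0 0;0 -60 174 0 0 0;0 -70 174 0 0 0;0 -75 174 0 0 0;0 -80 174 0 0 0;0 -80 174 0 0 0'
```

```text
t: 2.65
tcp_pos: [0.5658, -0.2343, 0.0309]
tcp_rot: [-3.141, 0.011, 0.0]
ft_force: [0.0, 1.1, -0.5]
finger_gap: 0.0001
gripper_force: 0.0
```

```bash
python3 -m pendant '0 -5 0 0 0 0;0 -10 0 0 0 0;0 -10 0 0 0 0'; python3 -m pendant '0 -4 0 0 0 0;0 -8 0 0 0 0;0 -8 0 0 0 0'
```

```text
t: 2.9
tcp_pos: [0.5656, -0.2246, 0.0306]
tcp_rot: [-3.141, 0.012, 0.001]
ft_force: [0.2, 0.4, -0.7]
finger_gap: -0.0002
gripper_force: 0.0
t: 3.15
tcp_pos: [0.5658, -0.2167, 0.0307]
tcp_rot: [-3.141, 0.012, 0.0]
ft_force: [-0.2, -0.7, 0.5]
finger_gap: -0.0
gripper_force: 0.0
```

```bash
python3 -c "
from h import *
shot('side','s1.png')
im=cv2.imread('pics/s1.png');cv2.imwrite('pics/s1c.png',cv2.resize(im[170:270,230:390],None,fx=4,fy=4))"
python3 -m pendant '0 -3 0 0 0 0;0 -6 0 0 0 0;0 -6 0 0 0 0' | grep -E "tcp_pos|ft"; python3 -m pendant '0 -2 0 0 0 0;0 -4 0 0 0 0;0 -4 0 0 0 0'| grep -E "tcp_pos|ft"
```

```text
tcp_pos: [0.5658, -0.2108, 0.0308]
ft_force: [-0.6, -0.2, -0.4]
tcp_pos: [0.5659, -0.207, 0.0308]
ft_force: [0.8, 0.0, 0.2]
```

View pics/s1c.png

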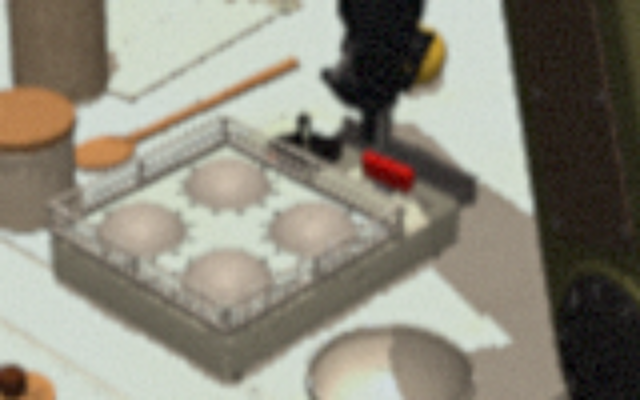

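```bash
python3 -c "
from h import *
shot('side','s2.png');c=shot('top','t2.png')
a=cv2.resize(cv2.imread('pics/s2.png')[160:260,270:390],None,fx=3.3,fy=3.3)
b=cv2.resize(cv2.imread('pics/t2.png')[170:270,260:380],None,fx=3.3,fy=3.3)
cv2.imwrite('pics/m2.png',np.hstack([a,b]))"
```

```text
(no output)
```

View pics/m2.png

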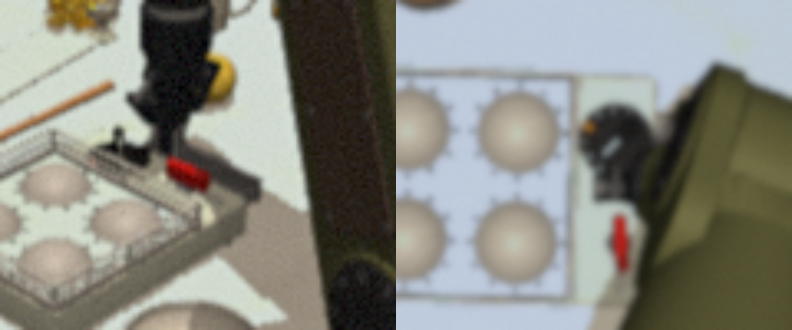

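```bash
python3 -c "
from h import *
c=load('side')
for y in (-.26,-.24,-.22,-.21,-.2): print(y,proj(c,[.488,y,.038]))
print(proj(c,[.461,-.208,.05]),proj(c,get_state()['tcp_pos']))
w=shot('wrist','w2.png')
print([np.round(dep(c,u,v),4) for u,v in ((340,211),(345,214),(330,205))])
"
```

```text
-0.26 (np.float64(348.6419978416068), np.float64(214.12451534489557))
-0.24 (np.float64(344.9858027315271), np.float64(216.30636154787476))
-0.22 (np.float64(341.27923396690267), np.float64(218.51826839138036))
-0.21 (np.float64(339.40673301366166), np.float64(219.63568936370226))
-0.2 (np.float64(337.5212432830885), np.float64(220.76086143071416))
(np.float64(345.4135800798461), np.float64(219.82929931166188)) (np.float64(321.59140708462064), np.float64(213.4046965317555))
[array([ 0.5295, -0.264 ,  0.0314]), array([ 0.4992, -0.254 ,  0.0364]), array([ 0.5794, -0.2681,  0.0336])]
```

View pics/w2.png

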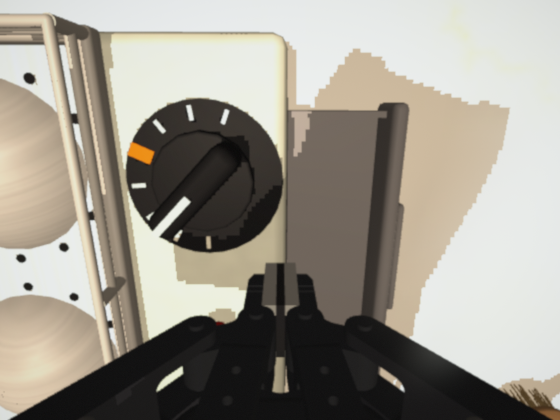

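```bash
python3 -c "
from h import *
w=load('wrist')
print(proj(w,get_state()['tcp_pos']),proj(w,get_state()['tcp_pos']-[0,0,.008]))
for u,v in ((280,268),(270,285),(292,285),(280,280),(320,200),(392,120),(395,200),(401,240),(120,60),(275,60),(262,290),(240,270),(310,270)): print(u,v,np.round(dep(w,u,v),4))
"
```

```text
(np.float64(279.1724493426044), np.float64(256.994693013232)) (np.float64(279.199976881089), np.float64(250.8468680052644))
280 268 [ 0.5778 -0.2078  0.067 ]
270 285 [ 0.5778 -0.204   0.0812]
292 285 [ 0.5777 -0.2125  0.0812]
280 280 [ 0.5773 -0.2078  0.0766]
320 200 [ 0.5926 -0.2302  0.014 ]
392 120 [ 0.6366 -0.2594  0.0365]
395 200 [ 0.599  -0.2638  0.0378]
401 240 [ 5.623e-01 -2.831e-01 -5.000e-04]
120 60 [ 0.6614 -0.1444  0.0488]
275 60 [ 0.6608 -0.2065  0.0493]
262 290 [ 0.5738 -0.2007  0.0781]
240 270 [ 0.5681 -0.1885  0.0496]
310 270 [ 0.5491 -0.2255  0.0132]
```

```bash
python3 -c "
from h import *
w=load('wrist')
for v in range(244,272,3): print(v,np.round(dep(w,280,v),4),w['img'][v,280])
s=get_state();print(s['joint_pos'],s['tcp_pos'],np.round(w['T'],3))
c=load('side');print(proj(c,[.566,-.207,.06]),proj(c,[.566,-.207,.022]))
"
```

```text
244 [ 0.5807 -0.2079  0.0478] [165 154 127]
247 [ 0.5791 -0.2079  0.0478] [165 154 127]
250 [ 0.5776 -0.2078  0.0478] [165 154 127]
253 [ 0.5765 -0.2078  0.0489] [165 154 127]
256 [ 0.5748 -0.2078  0.0485] [164 153 126]
259 [ 0.5729 -0.2078  0.0478] [165 154 127]
262 [ 0.5775 -0.2078  0.0606] [129 120  99]
265 [ 0.5781 -0.2078  0.0648] [16 16 15]
268 [ 0.5778 -0.2078  0.067 ] [19 18 17]
271 [ 0.5776 -0.2078  0.0693] [18 16 15]
[-3.51091017e-01  4.39277397e-01 -2.82845201e-01  8.48626236e-01
 -3.65835638e-05  2.79865167e+00] [ 0.56597409 -0.20731064  0.03082569] [[-0.008  0.952  0.306  0.645]
 [-1.    -0.008 -0.002 -0.208]
 [ 0.    -0.306  0.952  0.2  ]
 [ 0.     0.     0.     1.   ]]
(np.float64(321.7820576015917), np.float64(206.25660286305114)) (np.float64(321.4523154366375), np.float64(215.55730151996033))
```

```bash
python3 -m pendant '0 0 -30 0 0 0;0 40 -30 0 0 0;0 80 -30 0 0 0;0 105 -30 0 0 0;0 105 -30 0 0 0;0 105 -30 0 0 0'; python3 -m pendant '0 0 15 0 0 0;0 0 30 0 0 0;0 0 30 0 0 0;0 0 30 0 0 0';python3 -c "
from h import *
w=shot('wrist','w3.png')
for v in range(230,330,4): print(v,np.round(dep(w,280,v),4),w['img'][v,280])
c=shot('side','s3.png');cv2.imwrite('pics/s3c.png',cv2.resize(c['img'][120:260,260:420,::-1],None,fx=3.7,fy=3.7))
print(proj(c,get_state()['tcp_pos']))
"
```

```text
t: 4.35
tcp_pos: [0.5648, -0.3137, 0.0606]
tcp_rot: [-3.141, 0.017, -0.0]
ft_force: [0.7, -0.1, -0.1]
finger_gap: 0.0001
gripper_force: 0.0
t: 4.68
tcp_pos: [0.5641, -0.3107, 0.03]
tcp_rot: [-3.14, 0.011, 0.004]
ft_force: [-0.2, -0.0, 0.6]
finger_gap: -0.0002
gripper_force: 0.0
230 [ 0.5679 -0.3111 -0.0007] [190 172 147]
234 [ 0.5651 -0.3111 -0.0011] [190 171 147]
238 [ 0.5626 -0.3111 -0.0007] [190 172 147]
242 [ 0.5598 -0.3111 -0.0009] [190 172 147]
246 [ 0.5572 -0.3111 -0.0006] [190 172 147]
250 [ 5.549e-01 -3.110e-01  3.000e-04] [190 171 146]
254 [ 5.518e-01 -3.110e-01 -5.000e-04] [189 171 146]
258 [ 5.491e-01 -3.110e-01 -5.000e-04] [189 171 146]
262 [ 0.5758 -0.3113  0.06  ] [148 133 115]
266 [ 0.5757 -0.3113  0.0636] [14 14 13]
270 [ 0.5762 -0.3113  0.0684] [16 14 13]
274 [ 0.5758 -0.3113  0.0711] [16 14 13]
278 [ 0.5753 -0.3113  0.0735] [14 12 11]
282 [ 0.5759 -0.3113  0.0779] [15 14 13]
286 [ 0.5757 -0.3113  0.0806] [14 12 12]
290 [ 0.5761 -0.3113  0.0842] [15 13 12]
294 [ 0.5752 -0.3113  0.0856] [14 14 12]
298 [ 0.576  -0.3113  0.0896] [16 14 13]
302 [ 0.5761 -0.3113  0.0923] [15 14 13]
306 [ 0.5744 -0.3113  0.0922] [31 28 27]
310 [ 0.5736 -0.3113  0.0935] [31 29 27]
314 [ 0.5719 -0.3113  0.0934] [32 29 28]
318 [ 0.5705 -0.3113  0.0937] [31 29 27]
322 [ 0.5682 -0.3113  0.0928] [32 29 27]
326 [ 0.5671 -0.3112  0.0937] [32 29 28]
(np.float64(340.7441242724893), np.float64(202.4895417575568))
```

View pics/s3c.png

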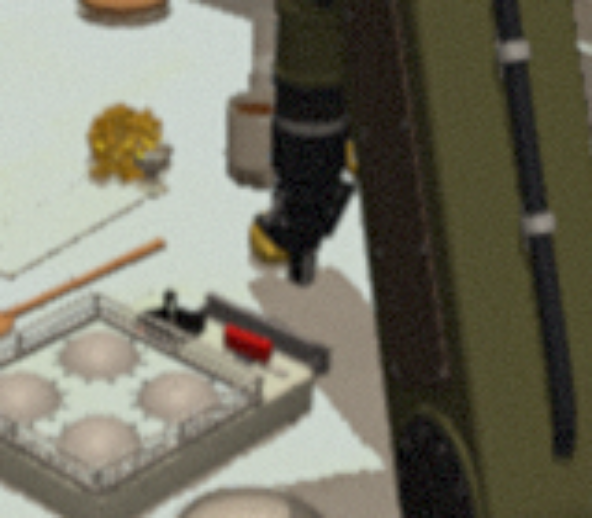

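The cameras agree that the shut fingertips sit about 30 mm above the reported TCP, so they passed over the tray. The tray hasn't moved. I'll go lower with small steps and watch the force.

```bash
python3 -m pendant '0 0 10 0 0 0;0 0 20 0 0 0;0 0 20 0 0 0' | grep -E "pos|ft_f"; python3 -m pendant '0 0 8 0 0 0;0 0 17 0 0 0;0 0 17 0 0 0;0 0 17 0 0 0' | grep -E "pos|ft_f"; python3 -m pendant '0 -15 0 0 0 0;0 -25 0 0 0 0;0 -35 0 0 0 0;0 -45 0 0 0 0;0 -55 0 0 0 0;0 -55 0 0 0 0' | grep -E "pos|ft_f"
```

```text
tcp_pos: [0.5638, -0.3115, 0.0086]
ft_force: [-0.1, 0.2, -0.1]
tcp_pos: [0.5643, -0.3119, -0.0072]
ft_force: [0.2, 0.5, 0.3]
tcp_pos: [0.5657, -0.2549, -0.006]
ft_force: [0.8, -1.1, 0.3]
```

```bash
python3 -m pendant '0 -5 0 0 0 0;0 -10 0 0 0 0;0 -15 0 0 0 0;0 -20 0 0 0 0;0 -25 0 0 0 0;0 -30 0 0 0 0;0 -30 0 0 0 0' | grep -E "pos|ft_f"; python3 -m pendant '0 -3 0 0 0 0;0 -6 0 0 0 0;0 -6 0 0 0 0' | grep -E "pos|ft_f";  python3 -m pendant '0 -2 0 0 0 0;0 -4 0 0 0 0;0 -4 0 0 0 0' | grep -E "pos|ft_f"
```

```text
tcp_pos: [0.566, -0.2316, -0.0057]
ft_force: [-1.0, -15.0, -1.4]
tcp_pos: [0.566, -0.2316, -0.0055]
ft_force: [-1.7, -31.2, -7.0]
tcp_pos: [0.5659, -0.2316, -0.0053]
ft_force: [-2.3, -42.3, -9.5]
```

```bash
python3 -m pendant '0 20 0 0 0 0;0 40 0 0 0 0;0 45 -30 0 0 0;0 45 -70 0 0 0;0 25 -110 0 0 0;-20 0 -150 0 0 0;-60 -30 -150 0 0 0;-60 -30 -150 0 0 0;-60 -30 -150 0 0 0' | grep -E "pos|ft_f"; python3 -c "
from h import *
w=shot('wrist','w4.png');print(get_state()['tcp_pos'])"
```

```text
tcp_pos: [0.5037, -0.1839, 0.145]
ft_force: [-0.3, -0.7, -0.6]
[ 0.50515101 -0.18511535  0.14451624]
```

View pics/w4.png

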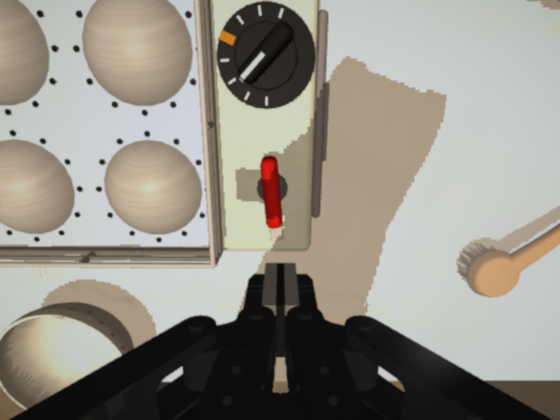

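The tray is home against the dryer face. The latch bar runs from (269,160) to (275,226), and the dial bar from (243,78) to (290,27) with its white pointer at the lower-left end.

```bash
python3 -c "
from h import *
c=load('wrist')
a,b=atz(c,269.5,160,.077),atz(c,275,227,.077);print('latch',a,b,(a+b)/2,np.linalg.norm(a-b),'yaw',np.arctan2((a-b)[1],(a-b)[0]))
a,b=atz(c,288,27,.078),atz(c,244,79,.078);d=a-b;print('dial',a,b,(a+b)/2,np.linalg.norm(d),'yaw',np.arctan2(d[1],d[0]))
print('orange dir',atz(c,227,38,.055),'dialcentre',atz(c,266,54,.055), dep(c,227,38),dep(c,272,165),dep(c,266,54))
P=lambda u,v:atz(c,u,v,.072)
print(P(138,48),P(153,187))
print(totool([.5165,-.1755,.03]))
"
```

```text
latch [ 0.5446599  -0.17732653  0.077     ] [ 0.49579853 -0.18054963  0.077     ] [ 0.52022921 -0.17893808  0.077     ] 0.04896756208863992 yaw 0.06586877655635973
dial [ 0.62597887 -0.18994519  0.078     ] [ 0.59653138 -0.16195719  0.078     ] [ 0.61125513 -0.17595119  0.078     ] 0.04062613691411114 yaw -0.7599928634104094
orange dir [ 0.62382379 -0.1492059   0.055     ] dialcentre [ 0.61375056 -0.17536563  0.055     ] [ 0.62443528 -0.14867064  0.05114634] [ 0.54124603 -0.17899725  0.07723175] [ 0.61099588 -0.17623596  0.07800129]
[ 0.61576771 -0.0945974   0.072     ] [ 0.52501565 -0.09333994  0.072     ]
[ 11.21648671  -9.57588848 114.53259573]
```

```bash
python3 -m pendant '14 -6.5 20 0 0 -0.074;14 -6.5 40 0 0 -0.074;14 -6.5 60 0 0 -0.074;14 -6.5 60 0 0 -0.074;14 -6.5 60 0 0 -0.074' -0.3 40 | grep -E "pos|ft_f|gap";python3 -c "
from h import *
print(totool([.5185,-.1785,.028]))
w=shot('wrist','w5.png')"
```

```text
tcp_pos: [0.5193, -0.18, 0.0824]
ft_force: [-0.2, 0.2, 0.6]
finger_gap: 0.0297
[-0.52977584 -1.45290395 54.4336144 ]
```

```bash
python3 -m pendant '0 -1 20 0 0 0;0 -1 40 0 0 0;0 -1 54 0 0 0;0 -1 54 0 0 0;0 -1 54 0 0 0' | grep -E "pos|ft_f|gap"; python3 -m pendant '0 0 0 0 0 0;0 0 0 0 0 0;0 0 0 0 0 0;0 0 0 0 0 0;0 0 0 0 0 0' -1 40 | grep -E "pos|ft_f|gap|grip"
```

```text
tcp_pos: [0.5205, -0.1796, 0.0305]
ft_force: [0.2, -0.2, 1.3]
finger_gap: 0.0296
tcp_pos: [0.5214, -0.1773, 0.0317]
ft_force: [-0.3, 8.5, 4.3]
finger_gap: 0.0111
gripper_force: 41.1
```

```bash
python3 -m pendant '0 -2 0 0 0 0;0 -2 0 0 0 -0.12;0 -2 0 0 0 -0.24;0 -2 0 0 0 -0.36;0 -2 0 0 0 -0.48;0 -2 0 0 0 -0.6;0 -2 0 0 0 -0.72;0 -2 0 0 0 -0.84;0 -2 0 0 0 -0.96;0 -2 0 0 0 -1.08;0 -2 0 0 0 -1.2;0 -2 0 0 0 -1.28;0 -2 0 0 0 -1.28;0 -2 0 0 0 -1.28'; python3 -c "
from h import *
s=get_state();print(s['torque'],R.from_rotvec(s['tcp_rot']).as_matrix()[:2,0])"
```

```text
t: 10.22
tcp_pos: [0.5195, -0.1749, 0.0316]
tcp_rot: [-2.453, -1.957, -0.005]
ft_force: [-5.9, 10.4, 12.0]
finger_gap: 0.0108
gripper_force: 42.2
[2.01071439 1.27293493 0.05462562] [0.22175288 0.97509204]
```

```bash
python3 -m pendant '0 0 0 0 0 -0.04;0 0 0 0 0 -0.08;0 0 0 0 0 -0.12;0 0 0 0 0 -0.12;0 0 0 0 0 -0.12' | grep -E "pos|ft_f|gap"; python3 -c "
from h import *
s=get_state();a=R.from_rotvec(s['tcp_rot']).as_matrix()[:2,0];print(s['torque'],np.arctan2(a[1],a[0]))"
```

```text
tcp_pos: [0.5193, -0.1749, 0.0316]
ft_force: [-6.8, 10.2, 14.1]
finger_gap: 0.011
[ 2.21527858  1.34073986 -1.19266327] 1.464178378116729
```

```bash
python3 -m pendant '0 0 0 0 0 0;0 0 0 0 0 0;0 0 0 0 0 0;0 0 -30 0 0 0;0 0 -60 0 0 0;0 0 -100 0 0 0;0 0 -140 0 0 0;0 0 -150 0 0 0;0 0 -150 0 0 0' -0.3 40 | grep -E "pos|ft_f|gap"; python3 -c "
from h import *
w=shot('wrist','w6.png')
t=shot('top','t6.png')
a=cv2.resize(w['img'][...,::-1],(400,300));b=cv2.resize(t['img'][170:290,140:360,::-1],(400,218));
cv2.imwrite('pics/m6.png',np.hstack([a,np.vstack([b,np.zeros((82,400,3),np.uint8)])]))"
```

```text
tcp_pos: [0.5232, -0.1788, 0.1844]
ft_force: [-0.2, -1.3, -1.2]
finger_gap: 0.0299
```

View pics/m6.png

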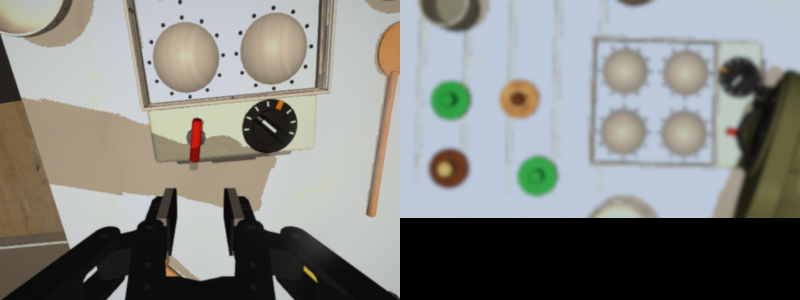

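The latch bar now lies along -y with its tongue over the tray, so it is locked. Both lids are unmoved. On to the cork lid.

```bash
python3 -m pendant '378 6 0 0 0 -0.107;378 6 0 0 0 -0.107;378 6 0 0 0 -0.107;378 6 0 0 0 -0.107;378 6 0 0 0 -0.107;378 6 0 0 0 -0.107;378 6 0 0 0 -0.107;378 6 0 0 0 -0.107;378 6 40 0 0 -0.107;378 6 55 0 0 -0.107;378 6 55 0 0 -0.107;378 6 55 0 0 -0.107;378 6 55 0 0 -0.107' 0.2 40 | grep -E "pos|ft_f|gap"; python3 -c "
from h import *
w=shot('wrist','w7.png');print(get_state()['tcp_pos'],get_state()['joint_pos'])
a=cv2.resize(w['img'][...,::-1],(400,300));t=shot('top')
b=cv2.resize(t['img'][170:290,140:360,::-1],(400,218));
cv2.imwrite('pics/m7.png',np.hstack([a,np.vstack([b,np.zeros((82,400,3),np.uint8)])]))"
```

```text
tcp_pos: [0.5648, 0.1968, 0.1242]
ft_force: [-0.6, -0.4, 1.2]
finger_gap: 0.0513
[0.56570244 0.19671549 0.12520489] [ 3.34926094e-01  3.53129580e-01 -1.76872285e-01  1.04096488e+00
 -4.50811827e-04  1.90493414e+00]
```

View pics/m7.png

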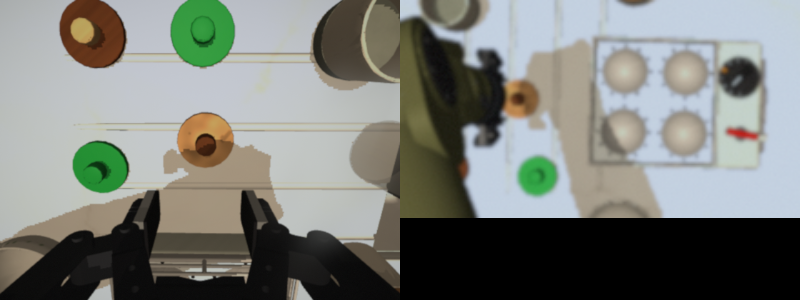

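```bash
python3 -c "
from h import *
c=load('wrist')
print(dep(c,287,200),dep(c,265,175))
print('knob top',atz(c,287.5,202,.032),'rim',atz(c,287.5,196,.010))
print('dark knob',atz(c,118,42,.032),'rim',atz(c,130,44,.010))
k=atz(c,287.5,202,.032);print(totool([k[0],k[1],-.018]))
g=dep(c,213,300),dep(c,358,300);print(g)
"
```

```text
[0.57065584 0.20114852 0.03179488] [0.55262713 0.21620429 0.00869283]
knob top [0.57105597 0.1995786  0.032     ] rim [0.57149126 0.19848069 0.01      ]
dark knob [0.45437446 0.31311622 0.032     ] rim [0.45372664 0.31497906 0.01      ]
[  2.87661392   4.66328615 143.81587862]
(array([0.53981873, 0.20289173, 0.17766056]), array([0.59301997, 0.20795327, 0.18556219]))
```

```bash
python3 -m pendant '3 5 40 0 0 0;3 5 80 0 0 0;3 5 110 0 0 0;3 5 130 0 0 0;3 5 141 0 0 0;3 5 141 0 0 0;3 5 141 0 0 0' | grep -E "pos|ft_f|gap"; python3 -m pendant '0 0 0 0 0 0;0 0 0 0 0 0;0 0 0 0 0 0;0 0 0 0 0 0;0 0 0 0 0 0;0 0 0 0 0 0' -1 45 | grep -E "pos|ft_f|gap|grip"
```

```text
tcp_pos: [0.5714, 0.2004, -0.0151]
ft_force: [1.5, 0.2, 0.6]
finger_gap: 0.0513
tcp_pos: [0.5724, 0.2014, -0.0139]
ft_force: [0.2, -0.8, 5.7]
finger_gap: 0.0221
gripper_force: 43.9
```

```bash
python3 -m pendant '0 0 -15 0 0 0;0 0 -40 0 0 0;0 0 -80 0 0 0;0 0 -120 0 0 0;0 0 -120 0 0 0;-40 10 -120 0 0 0;-80 20 -120 0 0 0;-120 30 -120 0 0 0;-150 40 -120 0 0 0;-184 45 -120 0 0 0;-184 45 -120 0 0 0;-184 45 -120 0 0 0' -1 60| grep -E "pos|ft_f|gap|grip"; python3 -c "
from h import *
w=shot('wrist','w8.png');print(get_state()['tcp_pos'],get_state()['finger_gap'])
c=shot('top')
"
```

```text
tcp_pos: [0.6166, 0.0152, 0.1046]
ft_force: [0.2, 0.9, -0.7]
finger_gap: 0.0216
gripper_force: 58.9
[0.61624156 0.01652891 0.10444339] 0.021682174059717677
```

View pics/w8.png

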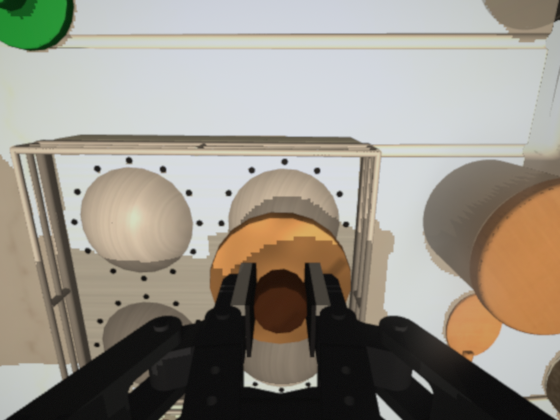

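```bash
python3 -c "
from h import *
c=load('wrist');P=lambda u,v,z=.05:np.round(atz(c,u,v,z)[:2],4)
print('L dome',P(81,219),P(192,219),P(136,167),P(136,271))
print('R dome',P(229,220),P(341,220),P(284,169))
print('lid',P(210,275,.128),P(351,275,.128),P(281,212,.128),'knob',P(281,302,.150),dep(c,281,302),dep(c,250,235))
print('LL dome', P(103,345),P(146,302))
for q in((-50,85),(50,85)): print('pred',.566+q[0]/1e3+q[1]*8.4e-6, -.0682+q[1]/1e3-q[0]*8.4e-6)
t=load('top');print(dep(t,263,209))
"
```

```text
L dome [0.4816 0.0172] [0.5572 0.017 ] [0.5237 0.0528] [ 0.514  -0.0222]
R dome [0.5824 0.0163] [0.6588 0.0161] [0.6198 0.0513]
lid [0.5842 0.016 ] [0.6503 0.0158] [0.6175 0.0469] knob [0.6173 0.0153] [0.61734107 0.01552996 0.1503794 ] [0.60356919 0.03631576 0.12878199]
LL dome [ 0.4803 -0.0856] [ 0.5181 -0.0477]
pred 0.5167139999999999 0.01722000000000001
pred 0.616714 0.01638000000000001
[ 0.57784678 -0.01581361  0.65705193]
```

```bash
python3 -m pendant '0 3 10 0 0 0;0 3 25 0 0 0;0 3 35 0 0 0;0 3 35 0 0 0;0 3 35 0 0 0'| grep -E "pos|ft_f|gap|grip"; python3 -c "
from h import *
w=shot('wrist','w9.png');print(get_state()['tcp_pos'],get_state()['finger_gap'])
cv2.imwrite('pics/w9c.png',cv2.resize(w['img'][100:400,60:420,::-1],None,fx=2,fy=2))
"
```

```text
tcp_pos: [0.6179, 0.0178, 0.0677]
ft_force: [0.5, -0.1, -0.0]
finger_gap: 0.0218
gripper_force: 58.9
[0.61860459 0.01761895 0.06855106] 0.021506586241517085
```

View pics/w9c.png

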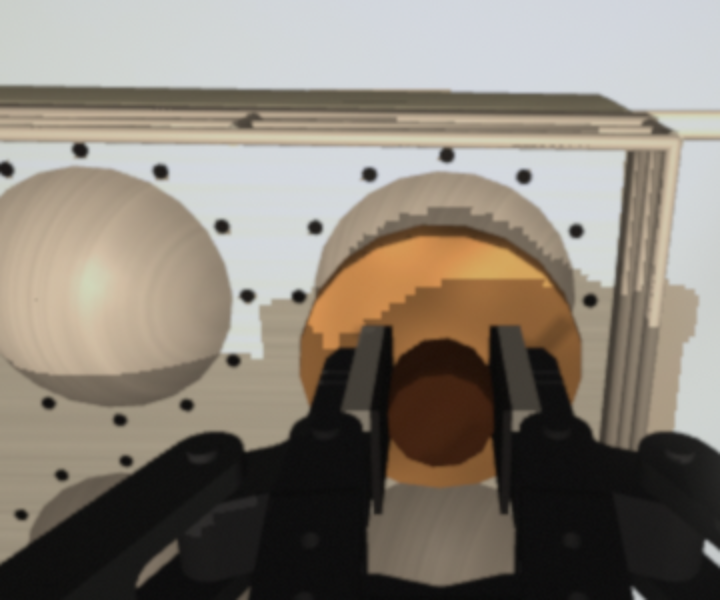

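```bash
python3 -c "
from h import *
c=load('wrist');P=lambda u,v,z=.05:atz(c,u/2+60-.25,v/2+100-.25,z)[:2]
def fit(p):
    p=np.array(p);A=np.c_[2*p,np.ones(len(p))];s=np.linalg.lstsq(A,(p**2).sum(1),rcond=None)[0];r=(s[2]+s[0]**2+s[1]**2)**.5
    return np.round(s[:2],4),round(r,4),np.round((np.linalg.norm(p-s[:2],axis=1)-r)*1e3,1)
H=[(447,155),(369,174),(524,177),(315,227),(576,231),(299,296),(590,300)]
print('holes R',fit([P(*h) for h in H]))
HL=[(80,150),(161,172),(222,227),(247,296),(233,360),(187,405),(120,420),(48,403)]
print('holes L',fit([P(*h) for h in HL]))
z=get_state()['tcp_pos'][2]+.014+.010
E=[(300,345),(582,345),(437,234),(440,487),(340,275),(540,275)]
print('lid',fit([P(*h,z) for h in E]),'knob',P(442,413,z+.022), 'kneighbor',P(442,467,z+.022),P(442,340,z+.022))
"
```

```text
holes R (array([0.6194, 0.0137]), np.float64(0.0426), array([-0. ,  0.1, -0.1,  0.1,  0. , -0.1,  0. ]))
holes L (array([0.519 , 0.0147]), np.float64(0.0427), array([ 0. ,  0. ,  0. ,  0. , -0.1,  0.1, -0. , -0. ]))
lid (array([0.6184, 0.0143]), np.float64(0.033), array([ 0.1,  0.3,  0.4, -0.1, -0.3, -0.5])) knob [0.61868237 0.01682927] kneighbor [0.6187307  0.00386753] [0.61862111 0.03325556]
```

```bash
python3 -c "
from h import *
c=load('wrist');Q=lambda u,v:np.round(dep(c,u/2+60-.25,v/2+100-.25),4)
print(get_state()['tcp_pos'][2]+.014)
for p in ((442,400),(442,430),(442,450),(442,260),(350,300),(540,300),(440,480),(420,275)):print(p,Q(*p))
"
```

```text
0.08255105630306166
(442, 400) [0.6187 0.0186 0.1125]
(442, 430) [0.6187 0.0117 0.1128]
(442, 450) [0.6187 0.0069 0.113 ]
(442, 260) [0.6186 0.0409 0.0906]
(350, 300) [0.5976 0.0312 0.091 ]
(540, 300) [0.641  0.0314 0.091 ]
(440, 480) [ 0.6183 -0.017   0.092 ]
(420, 275) [0.6137 0.038  0.0924]
```

```bash
python3 -m pendant '-1 1 3 0 0 0;-1 1 6 0 0 0;-1 1 8 0 0 0;-1 1 8 0 0 0;-1 1 8 0 0 0'| grep -E "pos|ft_f|gap|grip"; python3 -m pendant '0 0 0.7 0 0 0;0 0 1.5 0 0 0;0 0 1.5 0 0 0'| grep -E "pos|ft_f|gap|grip"
```

```text
tcp_pos: [0.6198, 0.0159, 0.0608]
ft_force: [0.1, 0.3, -0.9]
finger_gap: 0.0214
gripper_force: 58.9
tcp_pos: [0.6199, 0.0159, 0.0592]
ft_force: [-0.5, -0.1, -1.1]
finger_gap: 0.0219
gripper_force: 58.9
```

```bash
for i in 1 2; do python3 -c "
from h import *
print(get_state()['ft_force'])"; python3 -m pendant '0 0 0.5 0 0 0;0 0 0.5 0 0 0;0 0 0.5 0 0 0'| grep -E "pos|ft_f"; done
```

```text
[-0.4553924  -0.12602038 -1.05031863]
tcp_pos: [0.6199, 0.0159, 0.0588]
ft_force: [0.4, -0.2, -0.1]
[ 0.40697773 -0.18880288 -0.12620922]
tcp_pos: [0.6199, 0.0159, 0.0583]
ft_force: [-1.2, 0.1, -0.6]
```

```bash
for i in 1; do python3 -m pendant '0 0 0.7 0 0 0;0 0 0.7 0 0 0;0 0 0.7 0 0 0'| grep -E "pos|ft_f"; done;  python3 -m pendant '0 0 0.7 0 0 0;0 0 0.7 0 0 0;0 0 0.7 0 0 0'| grep -E "pos|ft_f"
```

```text
tcp_pos: [0.62, 0.0159, 0.058]
ft_force: [-2.7, -0.1, 3.4]
tcp_pos: [0.62, 0.0159, 0.0579]
ft_force: [-3.9, 1.6, 9.4]
```

```bash
python3 -m pendant '0 0 -0.8 0 0 0;0 0 -0.8 0 0 0'| grep -E "pos|ft_f";python3 -m pendant '0 0 0 0 0 0;0 0 0 0 0 0;0 0 0 0 0 0;0 0 0 0 0 0' -0.1 | grep -E "pos|ft_f|gap"; python3 -m pendant '0 0 -20 0 0 0;0 0 -50 0 0 0;0 0 -80 0 0 0;0 0 -80 0 0 0;0 0 -80 0 0 0' | grep -E "pos|ft_f|gap"; python3 -c "
from h import *
w=shot('wrist','w10.png')
cv2.imwrite('pics/w10c.png',cv2.resize(w['img'][60:360,60:420,::-1],None,fx=2,fy=2))
for u,v in((0,0),): pass
"
```

```text
tcp_pos: [0.6201, 0.0159, 0.058]
ft_force: [-1.7, -0.5, 5.2]
tcp_pos: [0.6198, 0.016, 0.0574]
ft_force: [-0.3, 0.4, 0.0]
finger_gap: 0.0386
tcp_pos: [0.6218, 0.016, 0.1399]
ft_force: [0.1, 0.4, 0.6]
finger_gap: 0.0384
```

View pics/w10c.png

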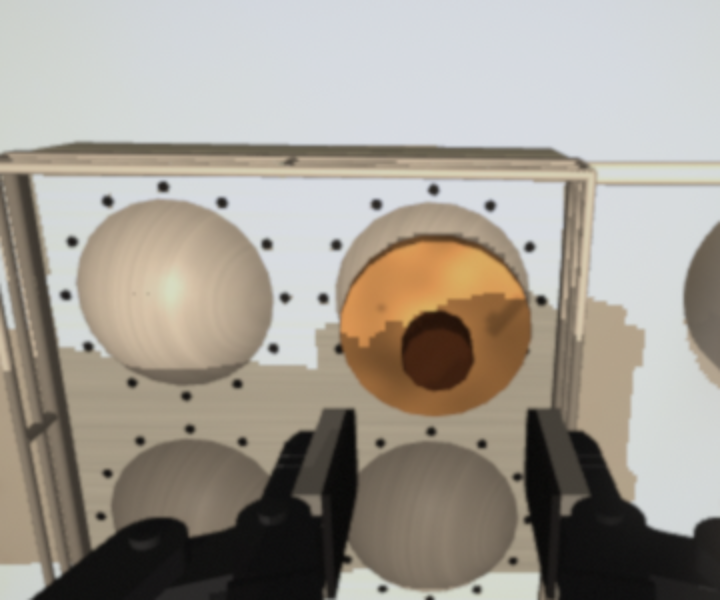

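The lid balances on the dome. I'll measure its tilt and centring from the depth data, and check that the dark lid hasn't moved.

```bash
cat > chk.py <<'E'
from h import *
def circ(p):
    p=np.array(p);A=np.c_[2*p,np.ones(len(p))];s=np.linalg.lstsq(A,(p**2).sum(1),rcond=None)[0];r=(s[2]+s[0]**2+s[1]**2)**.5
    return np.round(s[:2],4),round(r,4),np.round((np.linalg.norm(p-s[:2],axis=1)-r)*1e3,1)
def plane(c,mask):
    v,u=np.nonzero(mask);p=np.array([dep(c,a,b) for a,b in zip(u,v)]);
    for _ in range(3):
        A=np.c_[p[:,:2]-p[:,:2].mean(0),np.ones(len(p))];s=np.linalg.lstsq(A,p[:,2],rcond=None)[0];e=p[:,2]-A@s;p=p[abs(e)<.0015]
    return s,len(p),p[:,:2].min(0),p[:,:2].max(0)
E
python3 - <<'E'
from chk import *
c=load('wrist');P=lambda u,v,z=.05:atz(c,u/2+60-.25,v/2+60-.25,z)[:2]
print('holes',circ([P(*h) for h in[(376,205),(433,190),(490,206),(336,245),(529,247),(323,298),(541,300),(339,349)]]))
m=np.zeros((420,560),np.uint8)
cv2.ellipse(m,(60+218,60+164),(44,42),0,0,360,1,-1);cv2.ellipse(m,(60+218,60+174),(22,26),0,0,360,0,-1)
print('plane tilt',plane(c,m))
print('lid rim',circ([P(*h,.082) for h in[(341,328),(531,328),(436,241),(436,415),(370,268),(504,270),(365,391),(505,391)]]))
t=shot('top','t10.png')
im=cv2.cvtColor(t['img'],cv2.COLOR_RGB2HSV);print([tuple(im[v,u]) for u,v in((167,262),(160,265),(206,224))])
E
```

```text
holes (array([0.6194, 0.0135]), np.float64(0.0427), array([-0. ,  0.1,  0.1, -0. , -0. , -0. , -0. ,  0. ]))
plane tilt (array([-0.02807388,  0.1175411 ,  0.08179918]), 1255, array([ 0.59039318, -0.00991026]), array([0.65217745, 0.03092124]))
lid rim (array([0.6209, 0.0111]), np.float64(0.0327), array([ 0.2,  0.4,  0.1, -1.3, -0.4, -0.3,  0.8,  0.4]))
[(np.uint8(22), np.uint8(124), np.uint8(160)), (np.uint8(15), np.uint8(154), np.uint8(119)), (np.uint8(107), np.uint8(34), np.uint8(208))]
```

The lid tilts about 0.12 rad because it sits roughly 4 mm too far towards -y. I'll regrip, lift it slightly, shift it +4 mm in y and -1 mm in x, and set it down again.

```bash
python3 -m pendant '0 0 30 0 0 0;0 0 60 0 0 0;0 0 78 0 0 0;0 0 79 0 0 0;0 0 79 0 0 0' | grep -E "pos|ft_f|gap"; python3 -m pendant '0 0 0 0 0 0;0 0 0 0 0 0;0 0 0 0 0 0;0 0 0 0 0 0;0 0 -5 0 0 0;0 0 -10 0 0 0;4 -1 -10 0 0 0;4 -1 -10 0 0 0;4 -1 -10 0 0 0' -1 40 | grep -E "pos|ft_f|gap"; python3 -c "
from h import *
w=shot('wrist','w11.png')"
```

```text
tcp_pos: [0.618, 0.0159, 0.0562]
ft_force: [-0.5, -0.3, 0.8]
finger_gap: 0.0385
tcp_pos: [0.619, 0.0202, 0.069]
ft_force: [0.4, -0.5, -0.7]
finger_gap: 0.0226
```

```bash
python3 -m pendant '0 0 4 0 0 0;0 0 7.5 0 0 0;0 0 7.5 0 0 0' | grep -E "pos|ft_f"; for i in 1 2; do python3 -c "print()"; done; python3 -m pendant '0 0 0.8 0 0 0;0 0 0.8 0 0 0;0 0 0.8 0 0 0' | grep -E "pos|ft_f"; python3 -m pendant '0 0 0.8 0 0 0;0 0 0.8 0 0 0;0 0 0.8 0 0 0' | grep -E "pos|ft_f"
```

```text
tcp_pos: [0.6181, 0.0199, 0.06]
ft_force: [-0.1, -0.1, -1.3]


tcp_pos: [0.6189, 0.0199, 0.0603]
ft_force: [0.3, 0.5, -0.4]
tcp_pos: [0.619, 0.0199, 0.0596]
ft_force: [-0.6, -0.4, -1.6]
```

```bash
for i in 1; do python3 -m pendant '0 0 1 0 0 0;0 0 1 0 0 0;0 0 1 0 0 0' | grep -E "pos|ft_f"; done; python3 -m pendant '0 0 0.6 0 0 0;0 0 0.6 0 0 0;0 0 0.6 0 0 0' | grep -E "pos|ft_f"
```

```text
tcp_pos: [0.6189, 0.0199, 0.0585]
ft_force: [0.9, -0.0, -0.9]
tcp_pos: [0.619, 0.02, 0.0582]
ft_force: [-0.8, -0.3, 1.2]
```

```bash
python3 -m pendant '0 0 0 0 0 0;0 0 0 0 0 0;0 0 0 0 0 0;0 0 0 0 0 0' -0.1 | grep -E "pos|ft_f|gap"; python3 -m pendant '0 0 -20 0 0 0;0 0 -50 0 0 0;0 0 -80 0 0 0;0 0 -80 0 0 0;0 0 -80 0 0 0;0 0 -80 0 0 0;0 0 -80 0 0 0' | grep -E "pos|ft_f|gap"; python3 - <<'E'
from chk import *
c=shot('wrist','w12.png')
m=np.zeros((420,560),np.uint8)
u,v=proj(c,[.6194,.0145,.082])
print(u,v);u,v=int(u),int(v)
cv2.ellipse(m,(u,v),(42,40),0,0,360,1,-1);k=proj(c,[.6194,.0145,.095]);cv2.ellipse(m,(int(k[0]),int(k[1])),(24,28),0,0,360,0,-1)
print('plane tilt',plane(c,m))
E
```

```text
tcp_pos: [0.6189, 0.0199, 0.0579]
ft_force: [-0.8, -0.7, -0.5]
finger_gap: 0.0384
tcp_pos: [0.6179, 0.0199, 0.1367]
ft_force: [0.5, -0.7, -0.0]
finger_gap: 0.0386
281.54090479065815 228.68422066260834
plane tilt (array([-0.02284909,  0.09292303,  0.08168854]), 449, array([0.59001651, 0.0072083 ]), array([0.6482937 , 0.02160093]))
```

```bash
cat >> chk.py <<'E'
def cloud(c):
    v,u=np.mgrid[0:420,0:560];K=c['camera_matrix'];d=c['depth']
    p=np.stack([(u-K[0,2])/K[0,0]*d,-(v-K[1,2])/K[1,1]*d,-d],-1)
    return p@c['T'][:3,:3].T+c['T'][:3,3]
def tilt(c,ctr,z0=.074,z1=.091,r=.03):
    p=cloud(c);q=p[(c['depth']>0)&(np.hypot(p[...,0]-ctr[0],p[...,1]-ctr[1])<r)&(p[...,2]>z0)&(p[...,2]<z1)]
    for _ in range(5):
        A=np.c_[q[:,:2]-ctr,np.ones(len(q))];s=np.linalg.lstsq(A,q[:,2],rcond=None)[0];q=q[abs(q[:,2]-A@s)<.0012]
    k=p[(c['depth']>0)&(np.hypot(p[...,0]-ctr[0],p[...,1]-ctr[1])<.03)&(p[...,2]>.099)&(p[...,2]<.112)]
    print('tilt',np.round(s,4),len(q),q.min(0).round(3),q.max(0).round(3),'knobtop',k.mean(0).round(4),len(k),k.min(0).round(3),k.max(0).round(3))
E
python3 - <<'E'
from chk import *
c=load('wrist');tilt(c,[.6194,.0137])
c=dict(load('wrist'))
im=c['img'][60:360,60:420,::-1];cv2.imwrite('pics/w12c.png',cv2.resize(im,None,fx=2,fy=2))
E
```

```text
tilt [-0.0221 -0.016   0.0817] 4095 [ 0.589 -0.016  0.08 ] [0.649 0.044 0.084] knobtop [0.6211 0.0166 0.1032] 1026 [0.609 0.004 0.099] [0.632 0.027 0.106]
```

View pics/w12c.png

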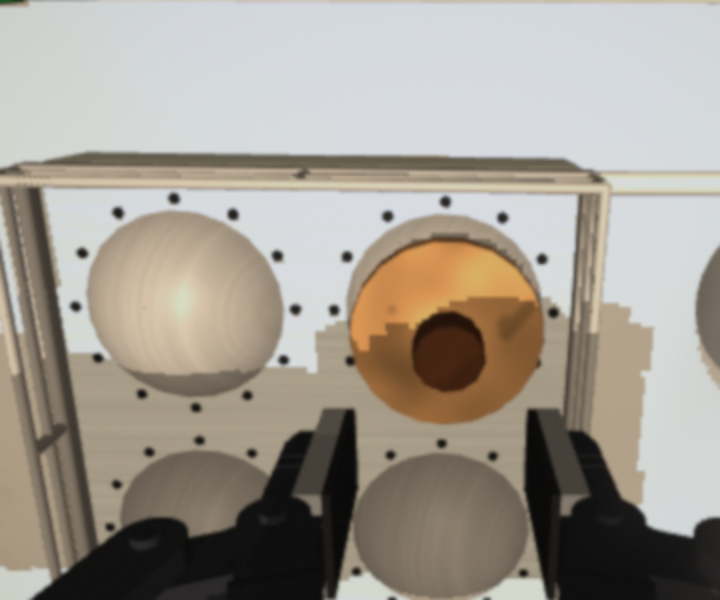

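The cork lid is now nearly level, with a tilt of about 1.5°. On to the dark lid.

```bash
python3 -m pendant '294 -165 -10 0 0 0;294 -165 -10 0 0 0;294 -165 -10 0 0 0;294 -165 -10 0 0 0;294 -165 -10 0 0 0;294 -165 -10 0 0 0;294 -165 -10 0 0 0;294 -165 0 0 0 0;294 -165 10 0 0 0;294 -165 10 0 0 0;294 -165 10 0 0 0;294 -165 10 0 0 0' 0.2 | grep -E "pos|ft_f|gap"; python3 - <<'E'
from chk import *
c=shot('wrist','w13.png');p=cloud(c)
hsv=cv2.cvtColor(c['img'],cv2.COLOR_RGB2HSV)
for n,z0,z1 in(('knob',.028,.038),('disc',.0065,.014)):
    m=(p[...,2]>z0)&(p[...,2]<z1)&(np.hypot(p[...,0]-.452,p[...,1]-.314)<.06)
    m&=~((hsv[...,0]>40)&(hsv[...,0]<90)&(hsv[...,1]>120))
    q=p[m];print(n,len(q),q.mean(0).round(4),q.min(0).round(4),q.max(0).round(4))
cv2.imwrite('pics/m13.png',cv2.resize(c['img'][...,::-1],(400,300)))
print(get_state()['tcp_pos'])
E
```

```text
tcp_pos: [0.4536, 0.3123, 0.1276]
ft_force: [-0.7, 0.2, 0.5]
finger_gap: 0.051
knob 646 [0.4519 0.3143 0.0313] [0.4404 0.3026 0.028 ] [0.4637 0.3252 0.0333]
disc 3933 [0.4519 0.3158 0.0096] [0.4187 0.2805 0.0067] [0.4851 0.3472 0.012 ]
[0.45405151 0.31232363 0.12795132]
```

View pics/m13.png

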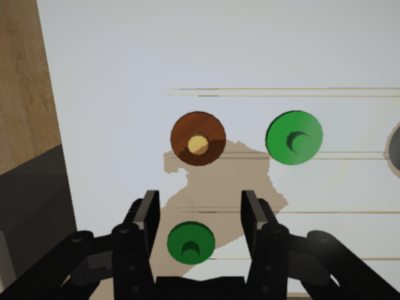

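```bash
python3 -m pendant '2 -2 40 0 0 0;2 -2 80 0 0 0;2 -2 115 0 0 0;2 -2 133 0 0 0;2 -2 143 0 0 0;2 -2 143 0 0 0;2 -2 143 0 0 0' | grep -E "pos|ft_f|gap"; python3 -m pendant '0 0 0 0 0 0;0 0 0 0 0 0;0 0 0 0 0 0;0 0 0 0 0 0;0 0 0 0 0 0;0 0 0 0 0 0' -1 60 | grep -E "pos|ft_f|gap|grip"
```

```text
tcp_pos: [0.4524, 0.3152, -0.0143]
ft_force: [-0.0, -0.3, 0.3]
finger_gap: 0.0515
tcp_pos: [0.453, 0.3165, -0.0129]
ft_force: [-0.0, -1.3, 6.7]
finger_gap: 0.0218
gripper_force: 58.5
```

```bash
python3 -m pendant '0 0 -15 0 0 0;0 0 -40 0 0 0;0 0 -80 0 0 0;0 0 -115 0 0 0;0 0 -115 0 0 0;-40 8 -115 0 0 0;-80 16 -115 0 0 0;-120 25 -115 0 0 0;-160 33 -115 0 0 0;-200 42 -115 0 0 0;-240 52 -115 0 0 0;-275 61 -115 0 0 0;-298 66 -115 0 0 0;-298 66 -115 0 0 0;-298 66 -90 0 0 0;-298 66 -84 0 0 0;-298 66 -84 0 0 0' | grep -E "pos|ft_f|gap|grip"; python3 - <<'E'
from chk import *
c=shot('wrist','w14.png');p=cloud(c);s=get_state();print(s['tcp_pos'],s['finger_gap'])
z=s['tcp_pos'][2]+.0132
m=(abs(p[...,2]-z-.010)<.004)&(np.hypot(p[...,0]-.519,p[...,1]-.016)<.045);q=p[m]
print('disc',len(q),q.mean(0).round(4),q.min(0).round(4),q.max(0).round(4))
m=(abs(p[...,2]-z-.032)<.002)&(np.hypot(p[...,0]-.519,p[...,1]-.016)<.025);q=p[m]
print('knob',len(q),q.mean(0).round(4),q.min(0).round(4),q.max(0).round(4))
cv2.imwrite('pics/w14c.png',cv2.resize(c['img'][60:360,100:460,::-1],None,fx=2,fy=2))
E
```

```text
tcp_pos: [0.516, 0.0182, 0.0677]
ft_force: [-0.9, 0.6, -0.5]
finger_gap: 0.0213
gripper_force: 58.9
[0.51677696 0.01836084 0.06865092] 0.021712056250620122
disc 7258 [0.5165 0.0277 0.0902] [ 0.483  -0.0184  0.0879] [0.5502 0.0491 0.0958]
knob 1704 [0.5173 0.0177 0.1128] [0.4953 0.0048 0.1119] [0.5412 0.0296 0.1158]
```

View pics/w14c.png

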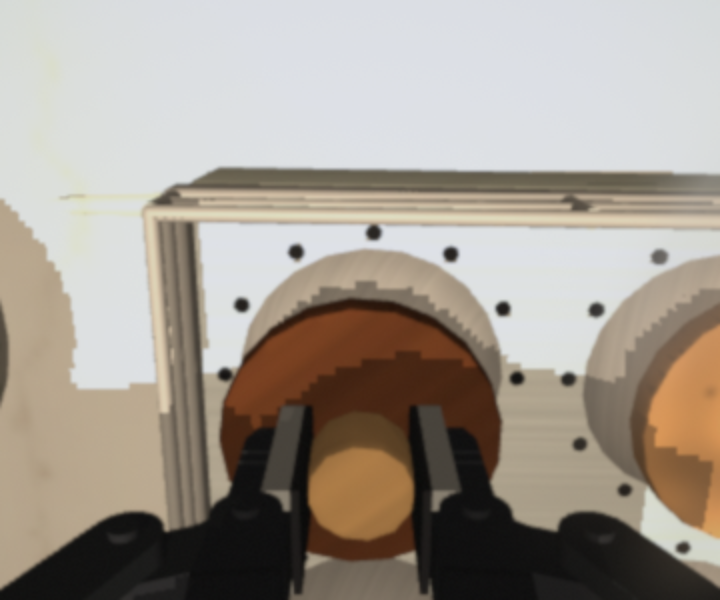

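```bash
python3 -c "
import cv2
a=cv2.imread('pics/w11.png');cv2.imwrite('pics/w11c.png',cv2.resize(a[60:360,100:460],None,fx=2,fy=2))"
```

```text
(no output)
```

View pics/w11c.png

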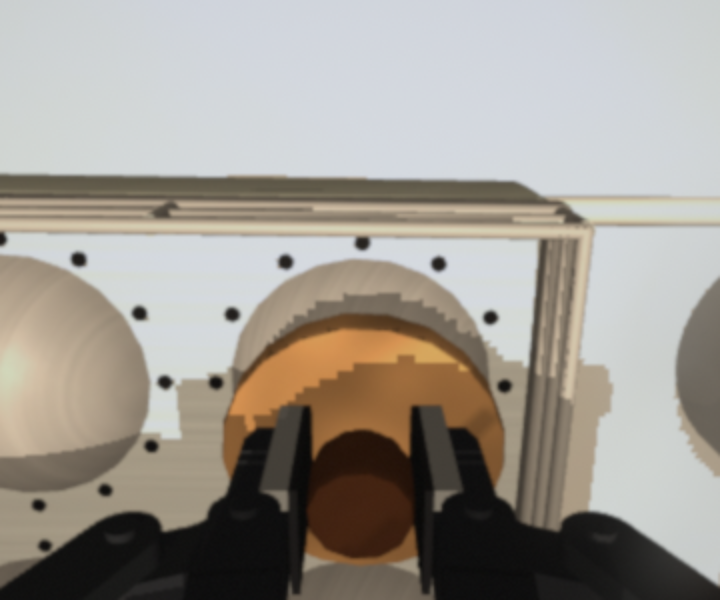

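Compared with the cork lid's picture, taken at the same height and since verified, this lid needs about +2.7 mm in y and +2.5 mm in x.

```bash
python3 - <<'E'
from chk import *
c=load('wrist');tilt(c,np.array([.5168,.016]),.086,.095)
E
python3 -m pendant '2.7 2.5 0 0 0 0;2.7 2.5 5 0 0 0;2.7 2.5 8 0 0 0;2.7 2.5 8 0 0 0;2.7 2.5 8 0 0 0' | grep -E "pos|ft_f"
```

```text
tilt [-0.0051 -0.0025  0.0903] 4964 [ 0.487 -0.014  0.089] [0.547 0.046 0.092] knobtop [0.5167 0.0226 0.1078] 2464 [0.492 0.004 0.099] [0.541 0.03  0.112]
tcp_pos: [0.5203, 0.0207, 0.061]
ft_force: [-0.1, 0.4, -0.2]
```

```bash
python3 -m pendant '0 0 0.8 0 0 0;0 0 0.8 0 0 0;0 0 0.8 0 0 0' | grep -E "pos|ft_f";python3 -m pendant '0 0 0.7 0 0 0;0 0 0.7 0 0 0;0 0 0.7 0 0 0' | grep -E "pos|ft_f"
```

```text
tcp_pos: [0.5204, 0.0204, 0.0603]
ft_force: [-0.1, -0.1, -0.4]
tcp_pos: [0.5204, 0.0204, 0.0595]
ft_force: [-0.0, 0.7, -0.3]
```

```bash
for i in 1; do python3 -m pendant '0 0 0.6 0 0 0;0 0 0.6 0 0 0;0 0 0.6 0 0 0' | grep -E "ft_f";done;python3 -m pendant '0 0 0.6 0 0 0;0 0 0.6 0 0 0;0 0 0.6 0 0 0' | grep -E "pos|ft_f"
```

```text
ft_force: [-0.5, -0.4, 0.7]
tcp_pos: [0.5205, 0.0205, 0.0589]
ft_force: [-2.1, 0.0, 5.0]
```

```bash
python3 -m pendant '0 0 -0.6 0 0 0;0 0 -0.6 0 0 0' | grep -E "ft_f"; python3 -m pendant '0 0 0 0 0 0;0 0 0 0 0 0;0 0 0 0 0 0;0 0 0 0 0 0' -0.1 | grep -E "pos|ft_f|gap"; python3 -m pendant '0 0 -20 0 0 0;0 0 -50 0 0 0;0 0 -80 0 0 0;0 0 -80 0 0 0;0 0 -80 0 0 0;0 0 -80 0 0 0;0 0 -80 0 0 0' | grep -E "pos|ft_f|gap"; python3 - <<'E'
from chk import *
c=shot('wrist','w15.png')
tilt(c,[.519,.0147]);tilt(c,[.6194,.0137])
E
```

```text
ft_force: [0.6, 0.4, 1.7]
tcp_pos: [0.5204, 0.0204, 0.0588]
ft_force: [-0.0, -0.2, -0.3]
finger_gap: 0.0385
tcp_pos: [0.5194, 0.0204, 0.1376]
ft_force: [-0.6, -0.9, -0.4]
finger_gap: 0.0382
tilt [-0.0348 -0.046   0.0818] 4049 [ 0.489 -0.015  0.079] [0.549 0.045 0.084] knobtop [0.5222 0.02   0.1031] 1034 [0.511 0.008 0.099] [0.534 0.031 0.106]
tilt [-0.0221 -0.0148  0.0818] 3803 [ 0.59  -0.016  0.08 ] [0.649 0.044 0.084] knobtop [0.6198 0.0164 0.1032] 1063 [0.609 0.004 0.099] [0.633 0.027 0.105]
```

The tilt is 3.3°, about 2 mm off centre. One regrip should trim it.

```bash
python3 -m pendant '0 0 30 0 0 0;0 0 60 0 0 0;0 0 78 0 0 0;0 0 80 0 0 0;0 0 80 0 0 0' | grep -E "pos|ft_f|gap"; python3 -m pendant '0 0 0 0 0 0;0 0 0 0 0 0;0 0 0 0 0 0;0 0 0 0 0 0;0 0 -4 0 0 0;0 0 -6 0 0 0;-1.7 -1 -6 0 0 0;-1.7 -1 -6 0 0 0;-1.7 -1 -3 0 0 0;-1.7 -1 -1 0 0 0;-1.7 -1 -0.5 0 0 0;-1.7 -1 -0.5 0 0 0' -1 40 | grep -E "pos|ft_f|gap"; python3 -m pendant '0 0 0.5 0 0 0;0 0 0.5 0 0 0;0 0 0.5 0 0 0' | grep -E "pos|ft_f|gap"
```

```text
tcp_pos: [0.5186, 0.0204, 0.0573]
ft_force: [0.5, -0.4, 0.4]
finger_gap: 0.0383
tcp_pos: [0.5195, 0.0187, 0.0597]
ft_force: [-2.3, -1.0, 5.1]
finger_gap: 0.0225
tcp_pos: [0.5195, 0.0187, 0.0596]
ft_force: [-3.5, -0.2, 9.7]
finger_gap: 0.0224
```

```bash
python3 -m pendant '0 0 -1.2 0 0 0;0 0 -1.2 0 0 0;0 0 -1.2 0 0 0' | grep -E "ft_f"; python3 -m pendant '0 0 0 0 0 0;0 0 0 0 0 0;0 0 0 0 0 0;0 0 0 0 0 0' -0.1 | grep -E "pos|ft_f|gap"; python3 -m pendant '0 0 -20 0 0 0;0 0 -50 0 0 0;0 0 -80 0 0 0;0 0 -80 0 0 0;0 0 -80 0 0 0;0 0 -80 0 0 0;0 0 -80 0 0 0' | grep -E "t:|pos|ft_f|gap"; python3 - <<'E'
from chk import *
c=shot('wrist','w16.png')
tilt(c,[.519,.0147]);tilt(c,[.6194,.0137])
E
```

```text
ft_force: [-0.1, -0.2, 0.5]
tcp_pos: [0.5193, 0.0188, 0.06]
ft_force: [0.3, -0.3, 0.3]
finger_gap: 0.0382
t: 30.42
tcp_pos: [0.5184, 0.0187, 0.1389]
tcp_rot: [-2.218, -2.223, 0.002]
ft_force: [0.5, -0.5, -0.1]
finger_gap: 0.0383
tilt [ 0.003  -0.0173  0.0817] 4062 [ 0.489 -0.015  0.08 ] [0.549 0.045 0.083] knobtop [0.5194 0.0175 0.1033] 1013 [0.508 0.005 0.099] [0.531 0.028 0.105]
tilt [-0.0228 -0.0134  0.0818] 3831 [ 0.589 -0.016  0.08 ] [0.649 0.044 0.084] knobtop [0.6198 0.0164 0.1031] 1058 [0.609 0.004 0.099] [0.633 0.027 0.106]
```

Both lids are level within about 1.5°. Now the dial.

```bash
python3 -m pendant '-30 15 -20 0 0 -0.12;-60 30 -20 0 0 -0.24;-95 46 -20 0 0 -0.36;-130 62 -20 0 0 -0.48;-160 78 -20 0 0 -0.6;-193 93 -20 0 0 -0.72;-193 93 -20 0 0 -0.81;-193 93 0 0 0 -0.81;-193 93 20 0 0 -0.81;-193 93 35 0 0 -0.81;-193 93 35 0 0 -0.81;-193 93 35 0 0 -0.81' -0.3 40| grep -E "pos|ft_f|gap"; python3 - <<'E'
from chk import *
c=shot('wrist','w17.png');print(get_state()['tcp_pos'])
im=c['img'];cv2.imwrite('pics/w17c.png',cv2.resize(im[:,:,::-1],(448,336)))
a=R.from_rotvec(get_state()['tcp_rot']).as_matrix()[:2,0];print(np.arctan2(a[1],a[0]))
p=cloud(c);m=(p[...,2]>.074)&(p[...,2]<.082)&(np.hypot(p[...,0]-.611,p[...,1]+.175)<.03);q=p[m][:,:2]
u,s,v=np.linalg.svd(q-q.mean(0),full_matrices=False);print('bar',len(q),q.mean(0),np.arctan2(v[0][1],v[0][0])%np.pi)
E
```

```text
tcp_pos: [0.6112, -0.1737, 0.1033]
ft_force: [0.6, -0.7, 0.7]
finger_gap: 0.0299
[ 0.61238611 -0.17392516  0.10469851]
2.382842874457593
bar 1200 [ 0.61108227 -0.17340221] 2.3699344269167093
```

View pics/w17c.png

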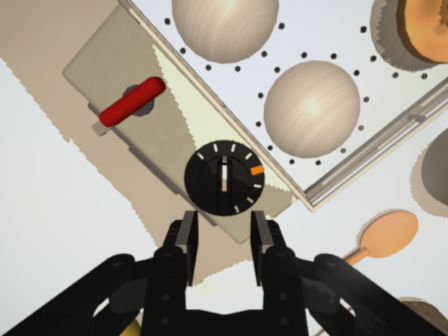

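```bash
python3 -m pendant '0 0 30 0 0 0;0 0 60 0 0 0;0 0 75 0 0 0;0 0 75 0 0 0;0 0 75 0 0 0'| grep -E "pos|ft_f|gap"; python3 -m pendant '0 0 0 0 0 0;0 0 0 0 0 0;0 0 0 0 0 0;0 0 0 0 0 0;0 0 0 0 0 0' -1 40| grep -E "pos|ft_f|gap"; python3 -m pendant '0 0 0 0 0 0.12;0 0 0 0 0 0.24;0 0 0 0 0 0.36;0 0 0 0 0 0.48;0 0 0 0 0 0.6;0 0 0 0 0 0.72;0 0 0 0 0 0.84;0 0 0 0 0 0.96;0 0 0 0 0 1.08;0 0 0 0 0 1.18;0 0 0 0 0 1.245;0 0 0 0 0 1.245;0 0 0 0 0 1.245'| grep -E "pos|ft_f|gap"; python3 - <<'E'
from h import *
a=R.from_rotvec(get_state()['tcp_rot']).as_matrix()[:2,0];print(np.arctan2(a[1],a[0]),get_state()['torque'])
E
```

```text
tcp_pos: [0.614, -0.1743, 0.0316]
ft_force: [-0.6, 0.1, 0.3]
finger_gap: 0.0299
tcp_pos: [0.6129, -0.1753, 0.0315]
ft_force: [-3.5, -2.1, 5.8]
finger_gap: 0.0111
tcp_pos: [0.6114, -0.1757, 0.0314]
ft_force: [-7.0, -4.2, 9.2]
finger_gap: 0.0108
1.1365048149095167 [-0.65808942  1.59226584 -0.03637215]
```

```bash
python3 -m pendant '0 0 0 0 0 0;0 0 0 0 0 0;0 0 0 0 0 0;0 0 -30 0 0 0;0 0 -60 0 0 0;0 0 -100 0 0 0;-40 0 -140 0 0 0;-60 0 -160 0 0 0;-60 0 -160 0 0 0;-60 0 -160 0 0 0' -0.3 40| grep -E "t:|pos|ft_f|gap"; python3 - <<'E'
from chk import *
c=shot('wrist','w18.png')
p=cloud(c);m=(p[...,2]>.074)&(p[...,2]<.082)&(np.hypot(p[...,0]-.611,p[...,1]+.175)<.03);q=p[m][:,:2]
u,s,v=np.linalg.svd(q-q.mean(0),full_matrices=False);print('bar',len(q),q.mean(0),np.arctan2(v[0][1],v[0][0])%np.pi)
h=cv2.cvtColor(c['img'],cv2.COLOR_RGB2HSV);m=(h[...,0]>8)&(h[...,0]<25)&(h[...,1]>180)&(np.hypot(p[...,0]-.611,p[...,1]+.175)<.04)
d=p[m][:,:2].mean(0)-[.611,-.1745];print('orange',m.sum(),np.arctan2(d[1],d[0]))
t=shot('top')
cv2.imwrite('pics/end.png',np.hstack([cv2.resize(c['img'][:,:,::-1],(400,300)),cv2.resize(t['img'][150:300,140:340,::-1],(400,300))]))
E
```

```text
t: 34.27
tcp_pos: [0.5889, -0.2302, 0.1927]
tcp_rot: [2.645, 1.687, 0.005]
ft_force: [0.1, 0.1, 0.8]
finger_gap: 0.0296
bar 752 [ 0.61313477 -0.1742866 ] 1.1405936340356533
orange 84 1.0780788090693096
```

View pics/end.png

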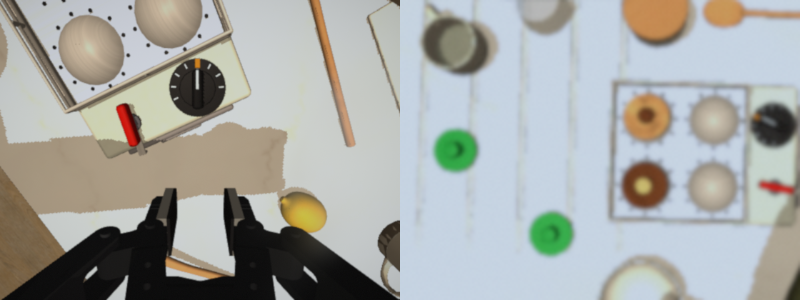

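The dial pointer is on the orange mark, the latch is over the tray, both lids are level, and the gripper is clear. Handing in.

```bash
python3 -c "
from plant import order
print(order.close_job())"
```

```text
the job is handed in; nothing more can be done
None
```

The job is done and handed in: the tray is home and latched, the two washed lids on the worktop (cork and dark wood) are balanced on their own domes within about 1.5° of level, and the dial pointer is on the orange mark.

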